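# Find the locking position of the red-key indexing disc

### The job

Lock the indexing disc that has the red key: turn its key clockwise back to the stop first, then slowly anticlockwise until the notch comes under the upright bolt and the bolt drops in by itself. Let go of the key and leave the bolt down in the notch; leave the blue key as it is.

Things in the scene. Friction and masses are not known exactly. Their poses are not given: they have to be found in the camera images.
- red_key (a joint): angle (rad) of the red key and its brass disc, growing anticlockwise seen from above; -1.2 (clockwise stop) to 0.5. At 0 the disc's notch and the key's white nose point at the bolt. The bolt falls in by itself anywhere within 0.2 of 0 and then keeps the disc there. Starts at -0.95 to -0.5, bolt up. Stays where left (friction 0.08 N m, no spring). The lock is fixed to the table.
- red_key_grip (a point): grip point of the red key, on its axis, 122 mm above the table. The bow is an upright red plate 50 mm long, 12 thick, 32 high (102 to 134 mm above the table), pinched from above; no other part of the lock is so high. Axes turn with the key: x level along the bow to the white nose (33 mm out), y across the bow, z up. Below: a 16 mm stem, a brass disc 88 mm across, a base 128 x 108 mm
- red_bolt: loose upright steel bolt, 10 mm thick, 58 mm long, with a black head 18 mm across, in a grey bracket's guide 34 mm from the red key's axis; origin at its foot. The foot is 30 mm above the table while it stands on the disc (head top at 88 mm) and 14 mm once dropped into the notch (head top at 72 mm). It need not be touched
- blue_key_nose (a point): tip of the white nose of the blue key, 33 mm from its axis and 126 mm above the table, on the second, otherwise identical lock; it moves as the blue key turns. To be left as it is

How it is judged:
By the outcome, as a careful person would: the job done as asked, in the order asked, and still so for the second after the job is handed in, with the robot touching nothing.
It also fails if it takes over 32 s, if anything falls off the work surface, if the arm or the gripper's body presses on something with over 40 N, if the wrist force passes 120 N, or if a joint passes its speed limit or range.

### The arm

A 6-joint arm with a two-finger parallel gripper is mounted at the origin on a cart in front of the work surface, level with it; the furniture and walls round the work are solid. World frame = base frame: x ahead of the robot, y to its left, z up, the work surface at z = 0. Lengths are in m, angles in rad, forces in N, time in s.
With the tool pointing down it reaches from about 0.3 to 0.85 m from the base axis. Payload 4.2 kg.
Tool frame: the origin (TCP) lies at the very end of the fingers, on their centre line; the grasp point (between the pads) lies 19 mm behind it; z points along the fingers, y is the line along which they close (so a half turn about z gives the same grasp; the last joint's range is limited). The gripper opens to 91 mm and grips with 3 to 60 N. Pads are 32 mm wide; open, the fingers measure 118 mm over their backs; the gripper's body (76 mm by 178 mm) begins 60 mm behind the grasp point.
Start: joints at [1.135, 0.32, 1.565, -0, 1.257, -0.02], TCP at [0.232, 0.526, 0.214] pointing down, gripper open.
Joint ranges: [-3.11, 3.11], [-0.84, 2.01], [0.21, 2.61], [-1.34, 4.49], [0.05, 2.63], [-2.56, 2.56]. Speed limits (rad/s): [2.57, 2.57, 3.14, 3.14, 3.14, 3.14].

### API

Orientations are given as a unit quaternion [w, x, y, z].
In Python, from workcell import arm, imaging gives the robot as it stands (arm), with the cameras (imaging). Calls block until the motion is done:
- arm.reach(position, orientation): joint-space move of the TCP to a pose.
- arm.servo_line(position, attitude=None, rate=0.15, max_force=None): straight line of the TCP; attitude=None keeps the orientation; rate is the mean speed in m/s. With max_force (N) it stops when the force on the tool has changed by that much, and returns True; else False.
- arm.set_joints(angles): joint-space move.
- arm.command_gripper(opening, newtons=None): finger opening in m; newtons is the grip in N (None keeps the last); returns when the fingers have stopped.
- arm.hold(seconds).
- arm.solve_ik(position, orientation): joint angles nearest the present ones, or None.
- arm.state(): the state.
- imaging.snapshot(name): name is "side" or "top" or "wrist"; returns a dict with "frame" (384x512x3 uint8, blue, green, red), "fx", "fy", "cx", "cy" (pixels), "world_from_camera" (4x4, takes a point from camera to world coordinates). Camera axes: x right, y up, looking along -z (the intrinsics and any distortion apply to the point x, -y, -z); pixel columns grow to the right and rows downward; lengths in m; the calibration is good to about 2 mm. The wrist camera is an equidistant fisheye: a pixel r from the principal point sees the ray r / f radians off the axis. A picture is of the moment at which its call begins. There is no depth.
A pose or a line that the arm cannot do raises arm.PlanningError and nothing moves.
- arm.job_done(): hands the job in; it is judged then, once.
The state is a dict: "time_s": time; "joints": joint angles; "qvel": joint speeds; "joint_efforts": joint torques, N m; "ee_pos": TCP position; "orientation": TCP orientation; "wrist_force": force on the tool from outside, world axes, zero at the start; "ft_torque": the same for the moment, N m; "finger_gap": finger opening in m; "gripper_force": force on a finger pad.
Only numpy, scipy, OpenCV 4.12 (cv2) and the standard library are available. Lean on these libraries where they do the work, as an engineer would, in place of code of your own. Each camera call takes 0.05 s, during which the arm holds its last target. There are 200 camera calls.

## Working session

There is one attempt and no reset: what is moved stays moved. The work goes in short steps, each a Python script; the robot and the scene stay as the last script left them, time stands still between calls to the robot, and variables do not carry over. Pictures are saved under pics/ and viewed, at most 10 in all, crops included, and the job is handed in when it is done.

```bash
mkdir -p pics; ls
python3 - <<'E'
from workcell import arm, imaging
import cv2,numpy as np,pickle
d={}
for n in("top","side","wrist"):
    s=imaging.snapshot(n); d[n]=s; cv2.imwrite(f"pics/{n}0.png",s["frame"])
    print(n,s["fx"],s["cx"],s["cy"],np.round(s["world_from_camera"],3).tolist(),[k for k in s])
pickle.dump(d,open("s0.pkl","wb"))
cv2.imwrite("pics/both0.png",np.hstack([cv2.resize(d[n]["frame"],(400,300)) for n in("top","side")]))
E
```

```text
pics
workcell.py
top 473.00733840474027 260.7267506671825 191.41607391245017 [[-0.026, 0.987, -0.157, 0.332], [-1.0, -0.027, -0.005, -0.006], [-0.009, 0.157, 0.988, 1.164], [0.0, 0.0, 0.0, 1.0]] ['frame', 'fx', 'fy', 'cx', 'cy', 'world_from_camera']
side 489.79173720986205 256.4063161732378 190.16185148203317 [[-0.823, 0.476, -0.309, 0.206], [-0.567, -0.703, 0.429, 0.453], [-0.013, 0.529, 0.849, 1.018], [0.0, 0.0, 0.0, 1.0]] ['frame', 'fx', 'fy', 'cx', 'cy', 'world_from_camera']
wrist 297.3186396354542 253.31356029666796 190.91142851103226 [[0.404, -0.887, -0.222, 0.17], [0.915, 0.392, 0.099, 0.555], [-0.001, -0.243, 0.97, 0.383], [0.0, 0.0, 0.0, 1.0]] ['frame', 'fx', 'fy', 'cx', 'cy', 'world_from_camera']
```

View pics/top0.png

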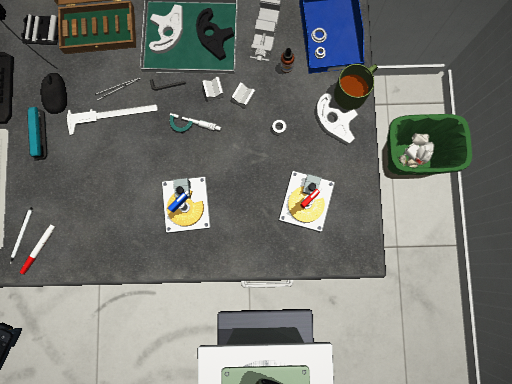

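View pics/side0.png

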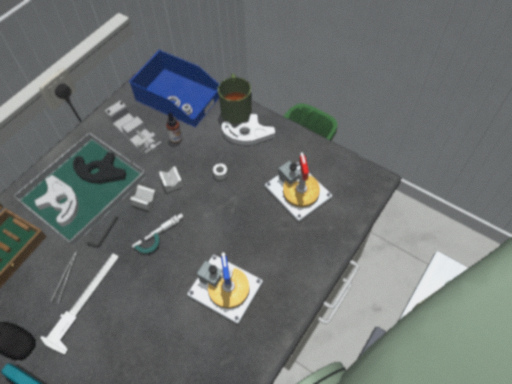

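Top view: red lock near (308,200), blue lock near (186,204). Side view: red bow near (304,165), blue near (226,272). Next I make a rough triangulation.

```bash
cat > h.py <<'E'
import cv2,numpy as np
def ray(s,u,v,fish=False):
    x,y=(u-s["cx"])/s["fx"],(v-s["cy"])/s["fy"]
    r=np.hypot(x,y)
    d=np.array([x,-y,-1.]) if not fish else np.array([np.sin(r)*x/max(r,1e-9),-np.sin(r)*y/max(r,1e-9),-np.cos(r)])
    T=np.array(s["world_from_camera"]); return T[:3,3],T[:3,:3]@d/np.linalg.norm(d)
def plane(s,u,v,z,fish=False):
    o,d=ray(s,u,v,fish); return o+d*(z-o[2])/d[2]
def tri(rays):
    A=np.zeros((3,3));b=np.zeros(3)
    for o,d in rays:
        P=np.eye(3)-np.outer(d,d);A+=P;b+=P@o
    p=np.linalg.solve(A,b); return p,[np.linalg.norm((np.eye(3)-np.outer(d,d))@(p-o)) for o,d in rays]
def red(f):
    h=cv2.cvtColor(f,cv2.COLOR_BGR2HSV)
    return ((h[...,0]<6)|(h[...,0]>172))&(h[...,1]>150)&(h[...,2]>70)
def brass(f): return cv2.inRange(cv2.cvtColor(f,cv2.COLOR_BGR2HSV),(18,90,120),(33,255,255))>0
def blob(m,u0,v0,R):
    k=np.zeros(m.shape,bool);k[max(v0-R,0):v0+R,max(u0-R,0):u0+R]=1
    n,l,st,c=cv2.connectedComponentsWithStats((m&k).astype(np.uint8))
    i=1+np.argmax(st[1:,4]); return l==i,c[i],st[i,4]
E
python3 - <<'E'
import pickle;from h import *
d=pickle.load(open("s0.pkl","rb"));t,s=d["top"],d["side"]
mt,ct,at=blob(red(t["frame"]),310,198,22);ms,cs,as_=blob(red(s["frame"]),304,165,28)
print(ct,at,cs,as_,tri([ray(t,*ct),ray(s,*cs)]))
for z,(q,c,R) in((t,((308,200),0,35)),(s,((300,188),0,35))):
    m,c,a=blob(brass(z["frame"]),*q[0:1][0] if isinstance(q[0],tuple) else q,R)
    p=cv2.findContours(m.astype(np.uint8),0,1)[0];p=max(p,key=len)
    e=cv2.minEnclosingCircle(p);print(c,a,e,plane(z,*e[0],.03))
A=cv2.resize(t["frame"][165:235,270:345],None,fx=5,fy=5,interpolation=2)
B=cv2.resize(s["frame"][145:220,260:335],None,fx=5,fy=5,interpolation=2)[:350]
cv2.imwrite("pics/crop0.png",np.hstack([A,B]))
E
```

```text
[308.625      198.86458333] 96 [304.31506849 168.95890411] 73 (array([ 0.47706969, -0.10660106,  0.11943867]), [np.float64(0.0008090754049548535), np.float64(0.0008090754049548031)])
[303.52459016 206.70163934] 610 ((305.7105407714844, 203.76315307617188), 18.065258026123047) [ 0.47862538 -0.10747068  0.03      ]
[301.99850075 192.4167916 ] 667 ((300.75, 189.5), 17.967082977294922) [ 0.47921338 -0.10739874  0.03      ]
```

View pics/crop0.png

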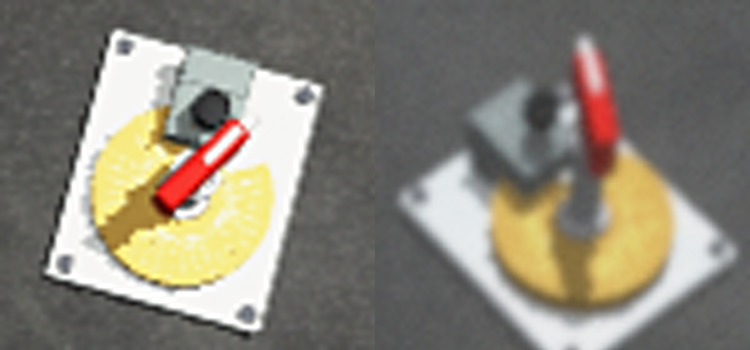

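The crops show the red bow pointing up-right (nose near (250,122), bolt head near (210,108)). The measured axis is about (0.478, -0.107) and the bow height 0.119, consistent with the text's 0.122. Next I go above it and look with the wrist camera.

```bash
cat >> h.py <<'E'
from scipy.spatial.transform import Rotation as Ro
def down(b):
    c,s=np.cos(b),np.sin(b)
    q=Ro.from_matrix(np.array([[c,s,0],[s,-c,0],[0,0,-1]])).as_quat(); return [q[3],q[0],q[1],q[2]]
E
python3 - <<'E'
from workcell import arm, imaging;from h import *;import pickle
P=[.478,-.107,.28];b=-.79
for k in (0,np.pi):
    for a in (b+k,-1.5+k,-.06+k):
        q=arm.solve_ik(P,down(a)); print(k,a,None if q is None else np.round(q,2))
t0=arm.state()["time_s"];print(t0)
best=min((0,np.pi),key=lambda k:max(abs(arm.solve_ik(P,down(a+k))[5]) for a in(-1.5,-.06)))
arm.reach(P,down(b+best));W=[imaging.snapshot("wrist")]
arm.servo_line([.448,-.137,.24],rate=.15);W.append(imaging.snapshot("wrist"))
st=arm.state();print(best,st["time_s"],np.round(st["ee_pos"],4),np.round(st["joints"],3))
pickle.dump(W,open("w.pkl","wb"))
cv2.imwrite("pics/w1.png",np.hstack([cv2.resize(w["frame"],(400,300)) for w in W]))
E
```

```text
0 -0.79 [-0.24  0.15  1.63 -0.    1.36  2.12]
0 -1.5 None
0 -0.06 [-0.24  0.15  1.63 -0.    1.36  1.39]
3.141592653589793 2.351592653589793 [-0.24  0.15  1.63 -0.    1.36 -1.02]
3.141592653589793 1.6415926535897931 [-0.24  0.15  1.63 -0.    1.36 -0.31]
3.141592653589793 3.081592653589793 [-0.24  0.15  1.63 -0.    1.36 -1.75]
0.15Traceback (most recent call last):
  File "<stdin>", line 7, in <module>
  File "<stdin>", line 7, in <lambda>
  File "<stdin>", line 7, in <genexpr>
TypeError: 'NoneType' object is not subscriptable
```

Use the +π branch.

Run:
```python
from workcell import arm, imaging;from h import *;import pickle
b=-.79+np.pi
arm.reach([.478,-.107,.28],down(b));W=[imaging.snapshot("wrist")]
arm.servo_line([.448,-.137,.24],rate=.15);W.append(imaging.snapshot("wrist"))
st=arm.state();print(st["time_s"],np.round(st["ee_pos"],4),np.round(st["joints"],3))
pickle.dump(W,open("w.pkl","wb"))
cv2.imwrite("pics/w1.png",np.hstack([cv2.resize(w["frame"],(400,300)) for w in W]))
```

```text
3.2167 [ 0.449  -0.1368  0.2408] [-0.321  0.134  1.745  0.     1.261 -1.102]
```

View pics/w1.png

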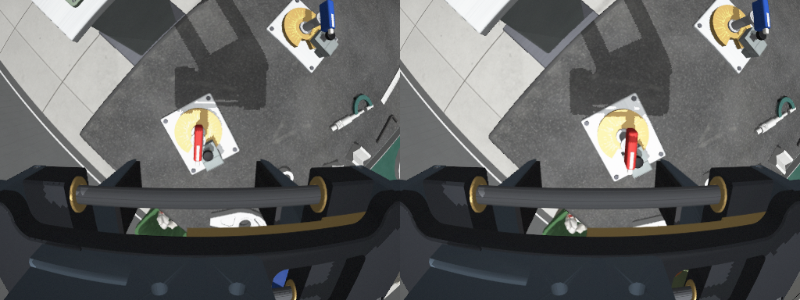

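The two wrist views show the red bow at about (253,182) and (294,189) in full-resolution pixels. I zoom in on both.

Run:
```python
from h import *;import pickle
W=pickle.load(open("w.pkl","rb"));out=[]
for w,(u,v) in zip(W,((253,182),(294,189))):
    m,c,a=blob(red(w["frame"]),u,v,40);ys,xs=np.nonzero(m);print(c,a,xs.min(),xs.max(),ys.min(),ys.max())
    out.append(cv2.resize(w["frame"][v-30:v+30,u-25:u+25],(400,480),interpolation=2))
r=[blob(red(w["frame"]),u,v,40)[1] for w,(u,v) in zip(W,((253,182),(294,189)))]
d=pickle.load(open("s0.pkl","rb"))
print(tri([ray(w,*c,True) for w,c in zip(W,r)]))
cv2.imwrite("pics/w2.png",np.hstack(out))
```

```text
[253.48093842 178.7829912 ] 341 248 259 160 205
[295.17508418 186.46464646] 594 287 303 164 216
(array([ 0.47956322, -0.10571347,  0.11847565]), [np.float64(0.00035403371652584426), np.float64(0.00035403371652581076)])
```

View pics/w2.png

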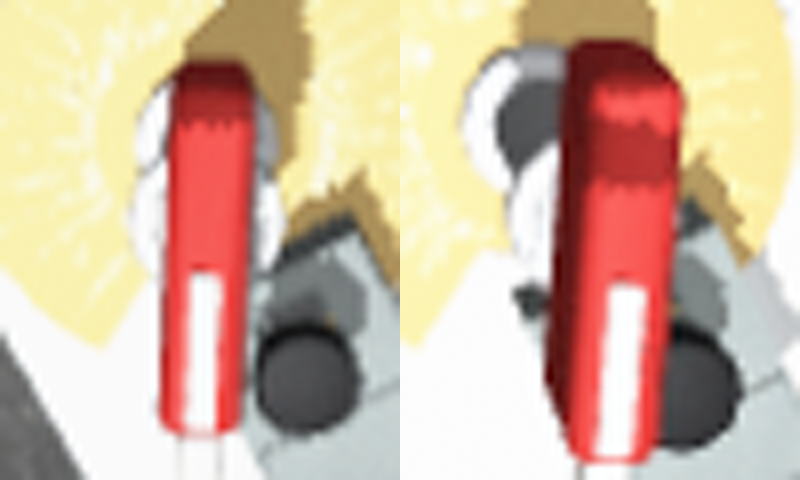

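The crops show the bow's top face clearly. Its white stripe runs (205,275)→(200,430) on the left and (627,285)→(612,455) on the right. The bow's front end is at about (200,432) and (612,460), and its top-face back end at about (214,66) and (640,80). I triangulate these.

Run:
```python
from h import *;import pickle
W=pickle.load(open("w.pkl","rb"));d=pickle.load(open("s0.pkl","rb"))
f=lambda i,x,y:((253-25+x/8,182-30+y/8) if i==0 else (294-25+(x-400)/8,189-30+y/8))
for n,a,b in(("s_in",(205,273),(627,285)),("s_out",(200,430),(612,457)),("front",(200,434),(612,462)),("back",(214,70),(640,82)),("boltheadc",(308,378),(690,385))):
    p,e=tri([ray(W[0],*f(0,*a),True),ray(W[1],*f(1,*b),True)]);print(n,np.round(p,4),np.round(e,4),[np.round(plane(W[i],*f(i,*q),.134 if n[0]!='b' or n=='back' else .088,True),4)[:2] for i,q in((0,a),(1,b))])
for i,w in enumerate(W):
    u,v=(253,182) if i==0 else (294,189)
    m,c,a=blob(brass(w["frame"]),u,v-12,45);p=max(cv2.findContours(m.astype(np.uint8),0,1)[0],key=len).reshape(-1,2)
    h=cv2.convexHull(p).reshape(-1,2); X=np.array([plane(w,*q,.03,True)[:2] for q in h],np.float32)*1000
    print("disc",np.array(cv2.minEnclosingCircle(X)[0]),cv2.minEnclosingCircle(X)[1])
```

```text
s_in [ 0.4831 -0.109   0.1335] [0.0001 0.0001] [array([ 0.483 , -0.1088]), array([ 0.483 , -0.1091])]
s_out [ 0.4988 -0.1258  0.1311] [0. 0.] [array([ 0.4982, -0.1252]), array([ 0.4978, -0.1254])]
front [ 0.4992 -0.1262  0.1314] [0. 0.] [array([ 0.4986, -0.1256]), array([ 0.4983, -0.1258])]
back [ 0.465  -0.0895  0.1342] [0.0016 0.0016] [array([ 0.4641, -0.0882]), array([ 0.466 , -0.0908])]
boltheadc [ 0.5134 -0.1164  0.0903] [0.0003 0.0003] [array([ 0.5141, -0.117 ]), array([ 0.5141, -0.1164])]
disc [467.96542358 -96.06126404] 28.870155334472656
disc [462.07641602 -92.48901367] 33.28199005126953
```

Bow top measures 0.1335 m high, its length 49.5 mm and the bolt distance 34 mm, so all three agree with the text. The axis is about (0.481, -0.1075), the bow heads -0.83 and the bolt -0.275, which puts the key at about -0.55. I grasp it and turn clockwise to the stop.

Run:
```python
from workcell import arm, imaging;from h import *
b=-.83+np.pi;x,y=.481,-.1075
arm.reach([x,y,.17],down(b))
print(arm.servo_line([x,y,.106],rate=.12,max_force=15))
arm.command_gripper(.0,30)
s=arm.state();print(s["time_s"],s["finger_gap"],s["gripper_force"],np.round(s["wrist_force"],2),np.round(s["ft_torque"],3),np.round(s["ee_pos"],4))
q=np.array(s["joints"]);q6=q[5];t0=s["ft_torque"][2]
for d in [.1,.2,.3,.4,.5,.55,.58,.61,.64,.67,.70,.73,.76]:
    q[5]=q6+d;arm.set_joints(list(q));s=arm.state()
    print(d,round(s["time_s"],2),round(s["joints"][5]-q6,3),np.round(s["ft_torque"],3),np.round(s["wrist_force"],1),round(s["finger_gap"],4))
    if abs(s["ft_torque"][2]-t0)>.35 or np.linalg.norm(s["wrist_force"])>40: break
```

```text
False
5.5083 0.011599279825167372 29.99936878681183 [-3.34 -3.64  2.47] [-0.686  0.487  0.045] [ 0.4802 -0.1082  0.106 ]
0.1 5.76 0.098 [-0.125  0.065 -0.018] [-0.4 -1.   0.7] 0.0121
0.2 6.01 0.196 [ 0.022 -0.045 -0.072] [-1.3 -0.8  0.6] 0.0117
0.3 6.26 0.296 [ 0.114 -0.233 -0.032] [ 1.3  0.5 -1.2] 0.0118
0.4 6.51 0.395 [ 0.307 -0.387 -0.05 ] [ 2.3  2.2 -2.1] 0.0119
0.5 6.76 0.495 [ 0.509 -0.641 -0.067] [ 4.1  1.9 -3.2] 0.0119
0.55 7.01 0.546 [ 0.591 -0.714 -0.076] [ 4.1  2.2 -2.7] 0.0116
0.58 7.26 0.576 [ 0.62  -0.715 -0.029] [ 3.9  4.1 -3.7] 0.0119
0.61 7.51 0.606 [ 0.612 -0.799 -0.084] [ 5.1  1.7 -3. ] 0.0117
0.64 7.76 0.636 [ 0.626 -0.761 -0.047] [ 4.8  2.5 -2.7] 0.0114
0.67 8.01 0.666 [ 0.615 -0.761 -0.108] [ 5.6  2.7 -3.2] 0.0121
0.7 8.26 0.694 [ 0.739 -0.881  1.012] [ 4.5  3.3 -4. ] 0.0122
```

At d≈0.69 the torque rose sharply, so the key is at the stop, close to the predicted 0.65. Now I turn it back anticlockwise, slowly at the end.

Run:
```python
from workcell import arm, imaging;from h import *;import pickle
s=arm.state();q=np.array(s["joints"]);q0=q[5]
D=list(np.arange(.1,.95,.1))+list(np.arange(.94,1.22,.02))
q[5]=q0-.05;arm.set_joints(list(q));t0=arm.state()["ft_torque"][2];S=[]
for d in D:
    q[5]=q0-d;arm.set_joints(list(q));s=arm.state()
    print(round(d,2),round(s["time_s"],2),round(q0-s["joints"][5],3),np.round(s["ft_torque"],3),np.round(s["wrist_force"],1))
    if d>.6 and abs(s["ft_torque"][2]-t0)>.35 or np.linalg.norm(s["wrist_force"])>40: break
a=imaging.snapshot("wrist");c=imaging.snapshot("side");pickle.dump((a,c),open("p2.pkl","wb"))
cv2.imwrite("pics/p2.png",np.hstack([cv2.resize(a["frame"],(512,384))[:,:],cv2.resize(c["frame"][140:220,260:330],(288,384),interpolation=2)]))
```

```text
0.1 8.76 0.099 [ 0.48  -0.29   0.101] [ 2.6  1.6 -1.1]
0.2 9.01 0.197 [ 0.456 -0.218  0.044] [ 2.   1.6 -1.4]
0.3 9.26 0.296 [ 0.421 -0.082  0.059] [-0.   1.1 -0.3]
0.4 9.51 0.396 [0.376 0.112 0.102] [-0.2 -0.6  0.6]
0.5 9.76 0.495 [0.152 0.391 0.023] [-1.  -1.5  2. ]
0.6 10.01 0.595 [0.003 0.584 0.043] [-3.1 -1.1  3.6]
0.7 10.26 0.696 [-0.113  0.686  0.042] [-5.3 -2.5  3.9]
0.8 10.51 0.796 [-0.224  0.751  0.07 ] [-5.6 -1.7  3.9]
0.9 10.76 0.896 [-0.259  0.793  0.065] [-5.6 -3.4  4.1]
0.94 11.01 0.936 [-0.316  0.806  0.081] [-5.1 -3.2  4. ]
0.96 11.26 0.956 [-0.367  0.79   0.089] [-5.6 -3.5  4.3]
0.98 11.51 0.976 [-0.375  0.794  0.083] [-5.1 -3.8  5.1]
1.0 11.76 0.996 [-0.373  0.821  0.064] [-5.9 -3.7  3.9]
1.02 12.01 1.016 [-0.357  0.862  0.107] [-5.1 -4.   4.7]
1.04 12.26 1.036 [-0.428  0.895  0.063] [-6.7 -3.2  4.1]
1.06 12.51 1.056 [-0.41   0.834  0.089] [-5.6 -4.5  5.1]
1.08 12.76 1.076 [-0.401  0.891  0.073] [-6.2 -3.8  3.9]
1.1 13.01 1.096 [-0.451  0.834  0.063] [-6.  -4.6  4.8]
1.12 13.26 1.116 [-0.428  0.888  0.013] [-6.3 -4.6  4.4]
1.14 13.51 1.136 [-0.481  0.841  0.068] [-6.4 -4.5  3.5]
1.16 13.76 1.156 [-0.449  0.919  0.074] [-6.6 -4.9  3.9]
1.18 14.01 1.176 [-0.505  0.908  0.069] [-6.  -3.8  4.3]
1.2 14.26 1.196 [-0.504  0.883  0.034] [-6.7 -5.6  3.1]
1.22 14.51 1.216 [-0.551  0.853  0.05 ] [-5.9 -4.8  3.7]
```

View pics/p2.png

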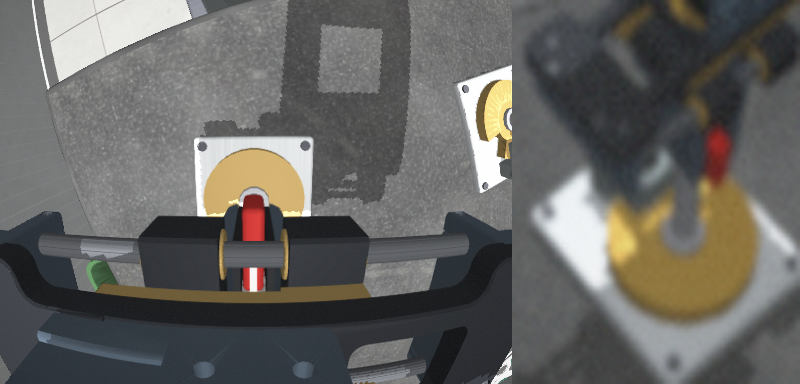

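The base edges now look parallel to the bow (bow near (253,240), square to the base), so the key is about at 0. The bolt itself is hidden behind the fingers. I release, lift and look.

Run:
```python
from workcell import arm, imaging;from h import *;import pickle
arm.command_gripper(.05);p=np.array(arm.state()["ee_pos"])
arm.servo_line(list(p+[0,0,.12]),rate=.15);W=[imaging.snapshot("wrist")]
arm.servo_line(list(p+[-.05,.02,.12]),rate=.15);W.append(imaging.snapshot("wrist"))
c=imaging.snapshot("side");pickle.dump(W,open("w3.pkl","wb"));print(arm.state()["time_s"])
o=[]
for w in W:
    k=red(w["frame"]);k[235:]=0;m,cc,a=blob(k,256,190,70);u,v=map(int,cc);print(cc,a,u,v)
    o.append(cv2.resize(w["frame"][v-30:v+30,u-25:u+25],(300,360),interpolation=2))
o.append(cv2.resize(c["frame"][145:217,270:310],(200,360),interpolation=2))
cv2.imwrite("pics/p3.png",np.hstack(o))
```

```text
16.95
[251.6073501  187.54738878] 517 251 187
[247.5193133  224.42918455] 233 247 224
```

View pics/p3.png

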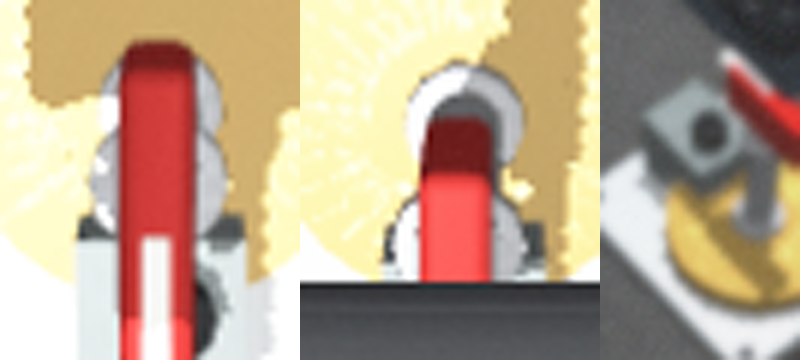

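The side crop shows the black head at about (712,133), i.e. (292.4,171.6) in the full image. It was at about (293,166) before, so it looks dropped. I back off and measure its height from the top and side views.

Run:
```python
from workcell import arm, imaging;from h import *;import pickle
p=np.array(arm.state()["ee_pos"]);arm.servo_line([.36,.05,.26],rate=.2)
t,c,w=(imaging.snapshot(n) for n in("top","side","wrist"));print(arm.state()["time_s"])
d0=pickle.load(open("s0.pkl","rb"))
def dark(s,u,v,R):
    m,cc,a=blob(s["frame"].max(2)<75,u,v,R);return cc,a
for nm,T,C,v in(("before",d0["top"],d0["side"],166),("after",t,c,171)):
    a=dark(T,312,187,7);b=dark(C,293,v,7);print(nm,a,b,tri([ray(T,*a[0]),ray(C,*b[0])]))
m0,cb0,_=blob(cv2.inRange(cv2.cvtColor(d0["top"]["frame"],40),(105,150,60),(130,255,255))>0,179,202,20)
m1,cb1,_=blob(cv2.inRange(cv2.cvtColor(t["frame"],40),(105,150,60),(130,255,255))>0,179,202,20);print(cb0,cb1)
f=lambda s,u,v,n:cv2.resize(s["frame"][v-n:v+n,u-n:u+n],(390,390),interpolation=2)
cv2.imwrite("pics/p4.png",np.hstack([f(t,308,200,35),f(c,300,180,35)]))
```

```text
18.0417
before (array([311.51020408, 186.67346939]), np.int32(49)) (array([292.9       , 166.56666667]), np.int32(30)) (array([ 0.51059319, -0.11710548,  0.08849552]), [np.float64(0.0002471881838771401), np.float64(0.0002471881838771484)])
after (array([308.95652174, 186.43478261]), np.int32(23)) (array([291.48148148, 171.37037037]), np.int32(27)) (array([ 0.51262791, -0.11320091,  0.07263553]), [np.float64(0.001127527974360754), np.float64(0.001127527974360686)])
[176.92741935 202.95967742] [176.88617886 202.96747967]
```

View pics/p4.png

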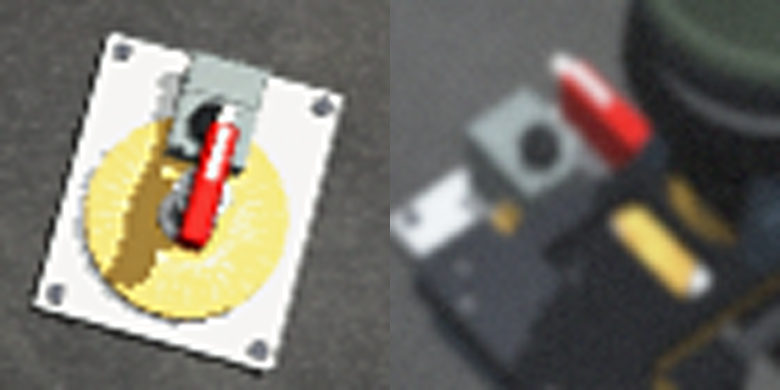

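The head centre fell from 88.5 mm to 72.6 mm, so the bolt is down in the notch. The key points at the bolt (nose near (228,108) in the crop), and the blue key hasn't moved. Handing in.

```bash
python3 -c "
from workcell import arm, imaging
print(arm.job_done())"
```

```text
the job is handed in; nothing more can be done
None
```

The red key went clockwise to the stop, then slowly anticlockwise until the bolt dropped into the notch (head measured at 72.6 mm); I let go, left the blue key as it was, and handed in at about 18 s.

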